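# Load the blue-capped cartridge into the analyser's well

## Robot

A 6-joint arm with a two-finger parallel gripper is mounted at the origin on the work surface. World frame = base frame: x ahead of the robot, y to its left, z up, the work surface at z = 0. Lengths are in mm, angles in rad, forces in N, time in s.
With the tool pointing down it reaches from about 350 to 975 mm from the base axis. Payload 7.1 kg.
Tool frame: the origin (TCP) lies midway between the tips of the shut fingers; the grasp point (between the pads) lies 19 mm behind it (ctrl.hold_point_z is the distance from the TCP to the grasp point, in mm); z points along the fingers, y is the direction in which the jaws open and shut (so a half turn about z gives the same grasp; the last joint's range is limited). The gripper opens to 88 mm and grips with 3 to 60 N. Pads are 20 mm wide; open, the fingers measure 115 mm over their backs; the gripper's body (75 mm by 178 mm) begins 61 mm behind the grasp point.
Start: joints at [1.32, 0.423, 1.63, -0, 1.089, -0.019], TCP at [143.55, 608.275, 222.675] pointing down, gripper open.
Joint ranges: [-3, 3], [-0.9, 2.11], [0.09, 2.58], [-1.31, 4.45], [0.11, 2.69], [-2.54, 2.54]. Speed limits (rad/s): [2.39, 2.39, 3.01, 3.14, 3.14, 3.14].

## Interface

Orientations are given as a rotation vector (axis times angle).
In Python, from workcell import ctrl, eyes gives the robot as it stands.
- The arm moves only by the tool move_arm, never from a script. Its argument "deltas" is a list of rows, each a list of 6 numbers: the shift along the tool's x, y, z in mm, then the turn, a rotation vector about the tool's x, y, z in rad. A call has 1 to 5 rows; each row shifts and turns the pose as measured when the row begins, along the tool's axes as they then stand; what a row does not reach is not made up. A row lasts 1/12 s, in which the tool goes at most 41.7 mm and 7.16 degrees, less where a joint would pass 70% of its speed; a pose out of reach is approached as far as the arm can. A call is refused whole if a number of a shift passes 41.7 or a number of a turn 0.125, either way. A call with a gripper value outside its range is refused whole. "hand" is the closure, from -1 (fully open) to 1 (shut), set as the call begins (left out, the last holds). The fingers move at their own pace and stop on an object; the grip force is fixed at half the most. Time passes only in rows, so rows that do not move let the fingers close. It gives the time, the measured TCP pose, the force and the opening at its end, in the units of the state.
- ctrl.get_obs(): the state, without advancing time (a new reading comes with each control period).
- eyes.get_image(name): name is "scene" or "top" or "wrist"; returns a dict with "frame" (480x640x3 uint8, red, green, blue), "range_z" (480x640 float32, mm along the optical axis (not along the pixel's ray), 0 where there is no reading), "fx", "fy", "cx", "cy" (pixels), "cam_to_world" (4x4, takes a point from camera to world coordinates). Camera axes: x right, y down, z forward; pixel columns grow to the right and rows downward; lengths in mm; the calibration is good to about 2 mm. A picture is of the moment at which its call begins.
- ctrl.close_job(): hands the job in, once; it reports no verdict.
The state is a dict: "t": time; "qpos": joint angles; "qvel": joint speeds; "joint_torque": joint torques, N m; "ee_pos": TCP position; "orientation": TCP orientation; "ft_force": force on the tool from outside, world axes, zero at the start; "moment": the same for the moment, N m; "width": finger opening in mm.
Only numpy, scipy, OpenCV 4.12 (cv2) and the standard library are available. Lean on these libraries where they do the work, as an engineer would, in place of code of your own. Each camera call takes 0.05 s, during which the arm holds its last target.

## Task

Take the cartridge with the blue cap out of the slanted rack and load it into the funnel-mouthed well: let its foot into the mouth while the cartridge still leans clearly, about as it did in the rack, then straighten it and lower it, without dropping it, until it stands upright and fully home. Let go of it, and leave the green and yellow cartridges in their places in the rack.

Things in the scene. Friction and masses are not known exactly. Their poses are not given: they have to be found in the camera images.
- blue_cartridge: The one to load: rigid round cartridge 170 mm long, about 70 g, copper-coloured barrel 20 mm across, white foot, blue cap 22 mm across over the top 35 mm (grip here). Origin: centre of the foot's underside; z runs from foot to cap. It starts in one of three channels of a fixed slanted white rack, leaning 25 degrees, cap towards the robot (rack yaw varies), foot 30 mm above the table.
- green_cartridge: Same cartridge with a green cap, to be left in the rack. Origin and z as for the blue one. The three lean in parallel, 85 mm apart, side by side across the lean, order varies. A channel holds only the lower 85 mm of a cartridge, from below and both sides; a cartridge comes out by pulling up along its own axis.
- yellow_cartridge: The same cartridge with a yellow cap, in another channel of the rack; to be left there. Origin and z as for the blue one.
- well_mouth (a point): Centre of the mouth of the fixed white vertical well, 107 mm above the table, z up. The mouth is a funnel 50 mm wide inside (60 outside), narrowing over 20 mm of depth to a bore 28 mm across; flat floor 88 mm below the mouth, so a cartridge fully home stands 82 mm out of it. Behind it, on the side away from the robot, is a block 65 mm high, 57 mm from the well's axis.
Not all that is in view belongs to the job. What is shaped like the blue_cartridge but purple or turquoise is not meant.

How it is judged (in metres and radians):
On the way, in this order (a step that is already met when the one before it is completed fails the run):
1. the blue cartridge's foot is in the mouth (over 5 mm down) while it leans by more than 10 degrees (z of blue_cartridge in the frame of well_mouth below -0.005 m and horizontal distance between blue_cartridge and well_mouth below 0.025 m and angle between blue_cartridge's own z axis and vertical above 0.175 rad), for 0.1 s.
2. the cartridge is straightened to within 10 degrees of vertical with its foot in the well (z of blue_cartridge in the frame of well_mouth below -0.005 m and horizontal distance between blue_cartridge and well_mouth below 0.025 m and angle between blue_cartridge's own z axis and vertical below 0.175 rad), for 0.1 s.
At the end, for the whole second after the job is handed in: The blue cartridge stands in the well at rest and released, its foot at least 78 mm below the mouth (home is 88 mm) and within 12 mm of the well's axis, within 10 degrees of vertical; the green and yellow cartridges are within 25 mm of where they began (z of blue_cartridge in the frame of well_mouth below -0.078 m and horizontal distance between blue_cartridge and well_mouth below 0.012 m and angle between blue_cartridge's own z axis and vertical below 0.175 rad and linear speed of blue_cartridge below 0.02 m/s and distance of each of green_cartridge, yellow_cartridge from where it was at the start of the episode below 0.025 m); the robot touches nothing.
It fails at once if the blue cartridge falls in the well (faster than 0.5 m/s) (z of blue_cartridge in the frame of well_mouth below -0.005 m and horizontal distance between blue_cartridge and well_mouth below 0.025 m and linear speed of blue_cartridge above 0.5 m/s).
It fails at once if the green cartridge is taken out of its place (moved over 40 mm) (distance of green_cartridge from where it was at the start of the episode above 0.04 m).
It fails at once if the yellow cartridge is taken out of its place (moved over 40 mm) (distance of yellow_cartridge from where it was at the start of the episode above 0.04 m).
It also fails if it takes over 51 s, if anything falls off the work surface, if the arm or the gripper's body presses on something with over 40 N, if the wrist force passes 120 N, or if a joint passes its speed limit or range.

## Working session

There is one attempt and no reset: what is moved stays moved. The work goes in short steps, Python scripts to look and compute and a tool call to move; the robot and the scene stay as the last step left them, time stands still between calls to the robot, and variables do not carry over. Pictures are saved under pics/ and viewed, and the job is handed in when it is done.

Besides the shell and the picture viewer there is one more tool, called after "Emit:" as a command line: name --pt "numbers of a row" for each row, then --argument value for the rest. move_arm: Moves the arm, as the interface text tells. Its arguments: {"type":"object","properties":{"deltas":{"type":"array"},"hand":{"type":"number"}},"required":["deltas"]}

```bash
mkdir -p pics; ls; python3 - <<'E'
from workcell import ctrl, eyes
import cv2,numpy as np
o=ctrl.get_obs();print(o, ctrl.hold_point_z)
for n in ["scene","top","wrist"]:
    d=eyes.get_image(n);cv2.imwrite(f"pics/{n}0.png",d["frame"][:,:,::-1]);np.savez(f"pics/{n}0.npz",**d)
    print(n,d["fx"],d["cx"],d["cy"],np.round(d["cam_to_world"],3).tolist())
E
```

```text
pics
{'t': 0.0, 'qpos': array([ 1.32002502e+00,  4.23819399e-01,  1.63067252e+00,  1.78318414e-05,
        1.08857981e+00, -1.89992167e-02]), 'qvel': array([ 0.00023654, -0.00094757, -0.00079587,  0.00194721,  0.00028401,
        0.00032277]), 'joint_torque': array([-1.27664996e-03, -5.44613957e+01, -2.73658043e+01,  6.43929234e-02,
        2.28743203e-02, -8.66793152e-05]), 'ee_pos': array([143.3996326 , 607.7712359 , 221.92194239]), 'orientation': array([-3.63240436e-01, -3.12030567e+00,  2.29873788e-03]), 'ft_force': array([ 0.02535588,  1.9166995 , -0.44701314]), 'moment': array([ 0.02730219,  0.01668917, -0.066555  ]), 'width': 87.58291661907602} 18.700000000000003
scene 539.8690264464663 318.41956140677684 242.13792496517235 [[-0.875, 0.403, -0.269, 722.014], [0.484, 0.72, -0.497, 581.512], [-0.007, -0.565, -0.825, 956.555], [0.0, 0.0, 0.0, 1.0]]
top 438.1826118238264 317.88334836565895 237.39752533634424 [[0.018, -0.997, 0.069, 392.653], [-1.0, -0.017, 0.009, 41.939], [-0.008, -0.069, -0.998, 821.999], [0.0, 0.0, 0.0, 1.0]]
wrist 389.1115726049358 316.5185629776542 240.44090201786437 [[0.23, 0.945, 0.233, 79.508], [0.973, -0.223, -0.057, 622.098], [-0.002, 0.24, -0.971, 385.167], [0.0, 0.0, 0.0, 1.0]]
```

View pics/scene0.png

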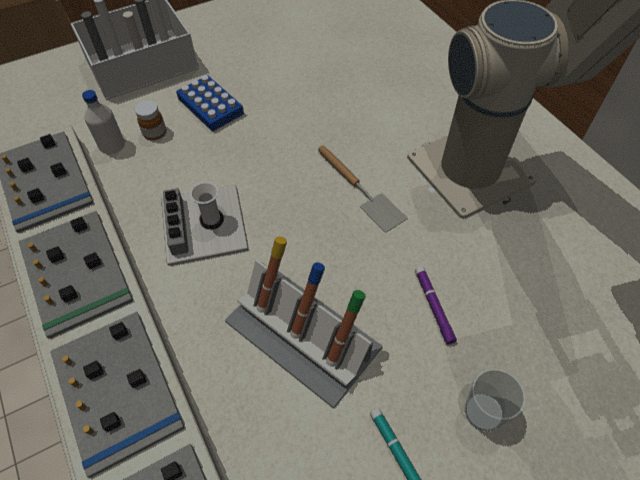

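View pics/top0.png

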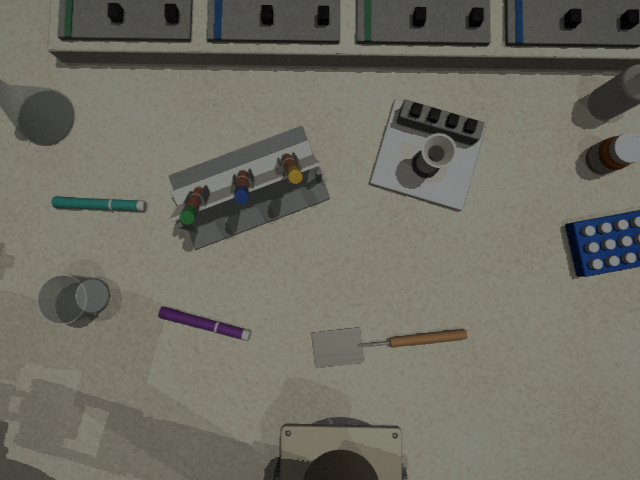

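View pics/wrist0.png

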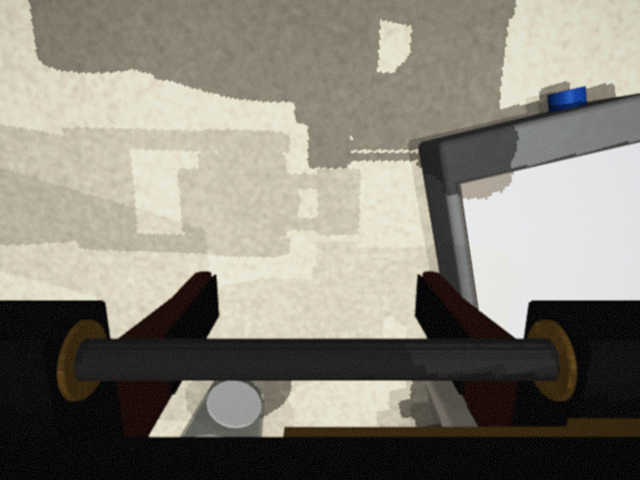

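The blue-capped cartridge is the middle one in the rack (scene ~(315,272), top ~(242,192)). The other blue things are a bottle cap and a blue tray, and purple and turquoise sticks lie on the table. The well is at top ~(437,150) and scene ~(206,195).

```bash
cat > h.py <<'E'
import numpy as np,cv2
from scipy.optimize import least_squares
def load(n): return dict(np.load(f"pics/{n}.npz"))
def cloud(d):
    z=d["range_z"].astype(float);v,u=np.mgrid[:480,:640]
    p=np.stack([(u-d["cx"])/d["fx"]*z,(v-d["cy"])/d["fy"]*z,z,np.ones_like(z)],-1)
    P=(p@d["cam_to_world"].T)[...,:3];P[z<=0]=np.nan;return P
E
python3 - <<'E'
from h import *
for n,box in(("scene0",(220,220,390,390)),("top0",(160,120,330,250))):
    d=load(n);P=cloud(d);f=d["frame"];h=cv2.cvtColor(f,cv2.COLOR_RGB2HSV)
    x0,y0,x1,y1=box;M=np.zeros((480,640),bool);M[y0:y1,x0:x1]=1
    for c,(a,b) in dict(blue=(105,130),green=(45,85),yellow=(18,32),copper=(3,15)).items():
        m=M&(h[...,0]>=a)&(h[...,0]<=b)&(h[...,1]>110)&(h[...,2]>40)&np.isfinite(P[...,0])&(P[...,2]>60)
        q=P[m]; 
        if len(q): print(n,c,len(q),np.median(q,0).round(1),q.min(0).round(),q.max(0).round())
    crop=f[y0:y1,x0:x1,::-1];cv2.imwrite(f"pics/{n}_crop.png",cv2.resize(crop,None,fx=3.5,fy=3.5,interpolation=cv2.INTER_CUBIC))
for n,box in(("scene0",(180,170,235,240)),("top0",(405,125,470,185))):
    d=load(n);P=cloud(d);x0,y0,x1,y1=box;q=P[y0:y1,x0:x1].reshape(-1,3);q=q[np.abs(q[:,2]-107)<6]
    def r(s): return np.hypot(q[:,0]-s[0],q[:,1]-s[1])-s[2]
    s=least_squares(r,[*np.median(q[:,:2],0),27],loss='soft_l1');rr=np.hypot(*(q[:,:2]-s.x[:2]).T)
    print(n,len(q),s.x,np.percentile(rr,[2,50,98]),np.median(q,0),(q[:,:2].min(0)+q[:,:2].max(0))/2,np.ptp(q,axis=0))
E
```

```text
scene0 blue 222 [503.7 166.2 180.1] [487. 151. 159.] [516. 175. 191.]
scene0 green 242 [472.4 244.1 180.6] [454. 229. 157.] [484. 254. 190.]
scene0 yellow 241 [534.9  88.4 178.7] [477.  71. 153.] [548. 253. 191.]
scene0 copper 1259 [529.  179.2 113.4] [478.  83.  60.] [590. 270. 161.]
top0 blue 206 [497.1 162.  183.9] [485. 152. 160.] [515. 172. 191.]
top0 green 196 [464.6 240.6 184.2] [453. 231. 158.] [483. 250. 190.]
top0 yellow 216 [528.5  84.6 183.8] [484.  74.  92.] [560. 241. 189.]
top0 copper 338 [526.5 177.6 119.6] [484.  86.  60.] [590. 267. 155.]
scene0 254 [ 590.16378399 -149.73709766   25.68047362] [20.96465455 25.71885372 30.64658324] [ 588.01798769 -161.07952345  106.57832106] [ 589.82345769 -150.86755062] [56.26611861 61.53737336 10.97658406]
top0 442 [ 589.31620723 -147.43960525   25.76241578] [21.40747243 25.78994896 29.56721758] [ 594.64190718 -152.91584032  106.27011101] [ 590.22807942 -148.18006782] [58.5212408  57.99605353  9.97065843]
```

View pics/scene0_crop.png

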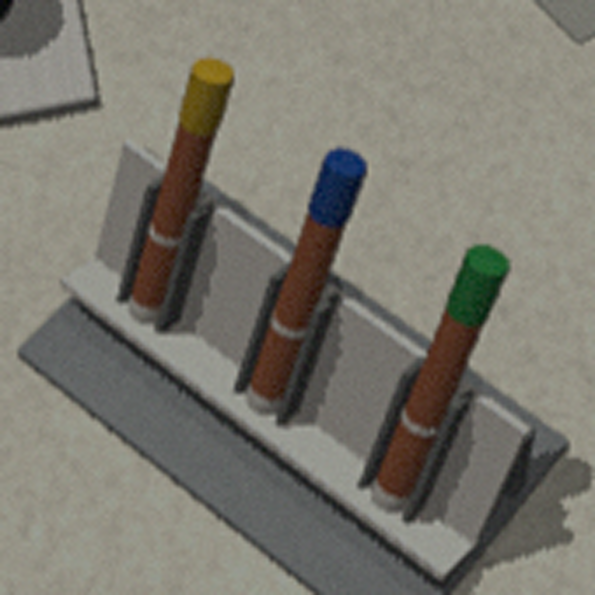

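```bash
cat >> h.py <<'E'
from scipy.spatial.transform import Rotation as R
def pts():
    out={}
    for n,box in(("scene0",(220,220,390,390)),("top0",(160,120,330,250))):
        d=load(n);P=cloud(d);h=cv2.cvtColor(d["frame"],cv2.COLOR_RGB2HSV)
        x0,y0,x1,y1=box;M=np.zeros((480,640),bool);M[y0:y1,x0:x1]=1
        cop=M&(h[...,0]<=15)&(h[...,1]>90)&(P[...,2]>65)
        for c,(a,b) in dict(blue=(105,130),green=(45,85),yellow=(18,32)).items():
            m=M&(h[...,0]>=a)&(h[...,0]<=b)&(h[...,1]>130)&(h[...,2]>50)&(P[...,2]>155)
            out[n,c]=P[m]
        out[n,'cop']=P[cop]
    return out
E
python3 - <<'E'
from h import *
o=pts()
for n in("scene0","top0"):
  for tfree in(0,1):
    C=[o[n,c] for c in("blue","green","yellow")]
    k=o[n,"cop"]
    def ax(s): t=s[1];return np.array([-np.sin(t)*np.cos(s[0]),-np.sin(t)*np.sin(s[0]),np.cos(t)])
    def res(s):
        if not tfree: s=np.r_[s[0],np.radians(25),s[2:]]
        a=ax(s);r=[]
        feet=[np.array([s[2+2*i],s[3+2*i],30]) for i in range(3)]
        for i in range(3):
            w=C[i]-feet[i];l=w@a;rad=np.linalg.norm(w-np.outer(l,a),axis=1)
            r.append(np.where(l<168,rad-11,np.minimum(abs(rad-11),abs(l-170))))
        D=[]
        for f in feet:
            w=k-f;l=w@a;D.append(np.linalg.norm(w-np.outer(l,a),axis=1)-10)
        D=np.array(D);j=np.abs(D).argmin(0);r.append(D[j,np.arange(len(k))])
        return np.concatenate(r)
    s0=[.38,.436]+sum([[c.mean(0)[0]+62,c.mean(0)[1]+25] for c in C],[])
    s=least_squares(res,s0,loss='soft_l1');x=s.x
    print(n,tfree,np.degrees(x[:2]).round(2),x[2:].reshape(3,2).round(1).tolist(),"rms",np.median(abs(s.fun)),"cap pt153",(np.array([x[2],x[3],30])+153*ax(x)).round(1))
E
```

```text
scene0 0 [  21.9  1623.96] [[560.7, 186.3], [529.0, 265.2], [592.3, 107.5]] rms 0.7075573118534795 cap pt153 [ 570.5  190.2 -122.6]
scene0 1 [21.94 24.94] [[560.5, 186.2], [528.9, 265.2], [592.2, 107.5]] rms 0.7099048642133283 cap pt153 [500.7 162.1 168.7]
top0 0 [ 2.10300000e+01 -1.23584729e+06] [[560.6, 188.8], [529.0, 267.5], [592.3, 109.8]] rms 0.3694494404484434 cap pt153 [483.5 159.1 158.7]
top0 1 [20.37 24.63] [[560.2, 188.2], [528.7, 267.0], [591.9, 109.1]] rms 0.3973386276647428 cap pt153 [500.4 166.  169.1]
```

```bash
cat >> h.py <<'E'
PHI=np.radians(21.5);FOOT=np.array([560.5,187.3,30.]);WELL=np.array([589.7,-148.6,107.])
def axis(tilt,phi): return np.array([-np.sin(tilt)*np.cos(phi),-np.sin(tilt)*np.sin(phi),np.cos(tilt)])
def tool(tilt,phi):
    z=-axis(tilt,phi);y=np.array([np.cos(tilt)*np.cos(phi),np.cos(tilt)*np.sin(phi),np.sin(tilt)])
    return R.from_matrix(np.stack([np.cross(y,z),y,z],1))
def plan(p,Rt,v=41,w=0.12,n=5,show=True):
    from workcell import ctrl
    o=ctrl.get_obs();q=np.array(o["ee_pos"]);C=R.from_rotvec(o["orientation"])
    e=(C.inv()*Rt).as_rotvec();d=np.linalg.norm(p-q);ang=np.linalg.norm(e)
    N=max(1,int(np.ceil(max(d/v,ang/w))))
    print("t",round(o["t"],2),"pos",q.round(1),"dist",round(d,1),"ang",round(np.degrees(ang),2),"rows",N,"F",np.round(o["ft_force"],1),"w",round(o["width"],1))
    rows=[]
    for i in range(min(N,n)):
        t=C.as_matrix().T@((p-q)/N);rows.append([*t.round(1),*(e/N).round(3)])
        C=C*R.from_rotvec(e/N)
    print(np.array(rows).tolist())
E
python3 - <<'E'
from h import *
T=tool(np.radians(25),PHI);a=axis(np.radians(25),PHI)
print(FOOT+a*134.3, T.as_rotvec())
plan(np.array([250,500,340.]),T)
E
```

```text
[507.69170156 166.49825804 151.7171358 ] [1.60393983 2.35570116 0.52224637]
t 0.15 pos [143.4 607.9 222.1] dist 192.1 ang 60.23 rows 9 F [ 0.5 -0.2  0.3] w 87.9
[[-14.3, -9.0, -13.1, -0.045, -0.023, 0.105], [-15.4, -6.8, -13.1, -0.045, -0.023, 0.105], [-16.3, -4.6, -13.0, -0.045, -0.023, 0.105], [-17.0, -2.2, -12.7, -0.045, -0.023, 0.105], [-17.4, 0.2, -12.4, -0.045, -0.023, 0.105]]
```

Emit:
move_arm --pt "-14 -9 -13 -0.045 -0.023 0.105" --pt "-15 -7 -13 -0.045 -0.023 0.105" --pt "-16 -5 -13 -0.045 -0.023 0.105" --pt "-17 -2 -13 -0.045 -0.023 0.105" --pt "-17 0 -13 -0.045 -0.023 0.105" --hand -1

```text
t: 0.57
ee_pos: [201.9, 545.5, 284.5]
orientation: [1.131, 2.76, 0.309]
ft_force: [0.0, -0.4, -0.0]
width: 88.0
```

```bash
cat > g.py <<'E'
import sys
from h import *
# g.py axial tilt phi v
T=tool(np.radians(25),PHI);a=axis(np.radians(25),PHI)
plan(FOOT+a*float(sys.argv[1]),T,v=float(sys.argv[2]) if len(sys.argv)>2 else 41)
E
python3 g.py 270
```

```text
t 0.57 pos [201.9 545.5 284.5] dist 473.2 ang 25.85 rows 12 F [ 0.  -0.4 -0. ] w 88.0
[[-38.3, -9.2, 0.7, -0.015, -0.007, 0.034], [-38.6, -7.9, 0.8, -0.015, -0.007, 0.034], [-38.9, -6.6, 1.0, -0.015, -0.007, 0.034], [-39.1, -5.3, 1.2, -0.015, -0.007, 0.034], [-39.2, -4.0, 1.4, -0.015, -0.007, 0.034]]
```

Emit:
move_arm --pt "-38 -9 1 -0.015 -0.007 0.034" --pt "-38 -8 1 -0.015 -0.007 0.034" --pt "-39 -7 1 -0.015 -0.007 0.034" --pt "-39 -5 1 -0.015 -0.007 0.034" --pt "-39 -4 1 -0.015 -0.007 0.034"

```text
t: 0.98
ee_pos: [306.3, 377.1, 282.6]
orientation: [1.348, 2.596, 0.424]
ft_force: [0.8, 0.7, -0.3]
width: 88.1
```

```bash
python3 g.py 270
```

```text
t 0.98 pos [306.3 377.1 282.6] dist 275.0 ang 14.42 rows 7 F [ 0.8  0.7 -0.3] w 88.1
[[-39.2, -2.2, 1.8, -0.013, -0.008, 0.032], [-39.2, -1.0, 2.1, -0.013, -0.008, 0.032], [-39.2, 0.3, 2.4, -0.013, -0.008, 0.032], [-39.2, 1.5, 2.7, -0.013, -0.008, 0.032], [-39.1, 2.7, 3.1, -0.013, -0.008, 0.032]]
```

Emit:
move_arm --pt "-39 -2 2 -0.013 -0.008 0.032" --pt "-39 -1 2 -0.013 -0.008 0.032" --pt "-39 0 2 -0.013 -0.008 0.032" --pt "-39 2 3 -0.013 -0.008 0.032" --pt "-39 3 3 -0.013 -0.008 0.032"

```text
t: 1.4
ee_pos: [413.6, 203.7, 277.6]
orientation: [1.535, 2.422, 0.502]
ft_force: [0.6, 1.6, 0.1]
width: 88.0
```

```bash
python3 g.py 270 30
```

```text
t 1.4 pos [413.6 203.7 277.6] dist 71.1 ang 3.87 rows 3 F [0.6 1.6 0.1] w 88.0
[[-23.3, 3.2, 2.7, -0.007, -0.005, 0.021], [-23.2, 3.7, 2.9, -0.007, -0.005, 0.021], [-23.1, 4.1, 3.0, -0.007, -0.005, 0.021]]
```

Emit:
move_arm --pt "-23 3 3 -0.007 -0.005 0.021" --pt "-23 4 3 -0.007 -0.005 0.021" --pt "-23 4 3 -0.007 -0.005 0.021" --pt "0 0 0 0 0 0"

```text
t: 1.73
ee_pos: [457.2, 136.8, 274.5]
orientation: [1.617, 2.342, 0.525]
ft_force: [-0.4, -0.8, 0.0]
width: 88.0
```

```bash
python3 g.py 134.3 28; python3 - <<'E'
from workcell import eyes
import cv2,numpy as np
for n in("scene","wrist"):
    d=eyes.get_image(n);cv2.imwrite(f"pics/{n}1.png",d["frame"][:,:,::-1]);np.savez(f"pics/{n}1.npz",**d)
E
```

```text
t 1.73 pos [457.2 136.8 274.5] dist 136.1 ang 0.77 rows 5 F [-0.4 -0.8  0. ] w 88.0
[[2.0, -0.0, 27.1, 0.001, 0.001, -0.002], [1.9, 0.0, 27.1, 0.001, 0.001, -0.002], [1.9, 0.0, 27.1, 0.001, 0.001, -0.002], [1.9, 0.1, 27.1, 0.001, 0.001, -0.002], [1.9, 0.1, 27.2, 0.001, 0.001, -0.002]]
```

View pics/wrist1.png

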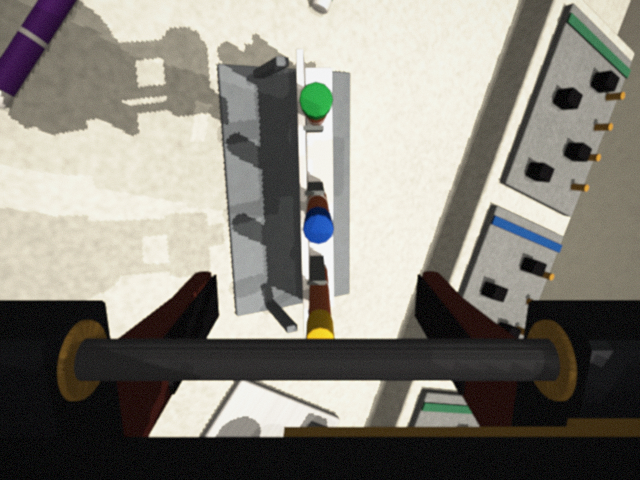

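View pics/scene1.png

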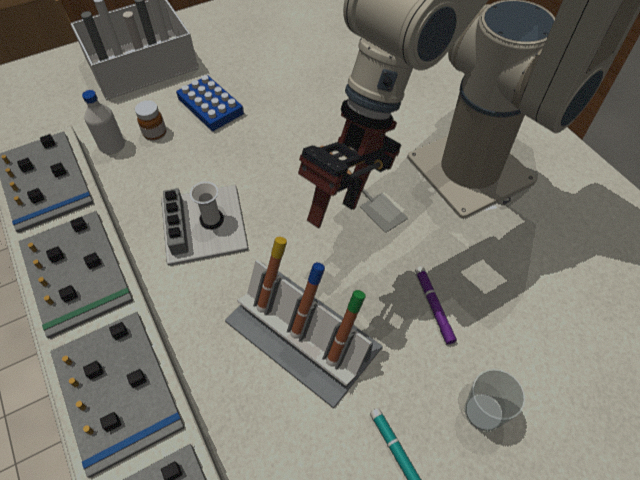

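Wrist view: the blue cap at (318,228) sits between green (316,100) and yellow (320,325), centred between the fingers laterally. I'll check its tool-frame offset from the wrist depth.

```bash
python3 - <<'E'
from h import *
from workcell import ctrl
d=load("wrist1");P=cloud(d);h=cv2.cvtColor(d["frame"],cv2.COLOR_RGB2HSV)
m=np.zeros((480,640),bool);m[200:250,290:350]=1
m&=(h[...,0]>=100)&(h[...,0]<=130)&(h[...,1]>130)
q=P[m];o=ctrl.get_obs()
t=(q-o["ee_pos"])@R.from_rotvec(o["orientation"]).as_matrix()
top=t[t[:,2]<np.percentile(t[:,2],20)+4]
print(len(q),len(top),(top.min(0)+top.max(0))/2,top.mean(0),np.ptp(top,axis=0))
a=axis(np.radians(25),PHI);print("expected",(FOOT+170*a-o["ee_pos"])@R.from_rotvec(o["orientation"]).as_matrix())
E
```

```text
Traceback (most recent call last):
ValueError: zero-size array to reduction operation minimum which has no identity
```

```bash
python3 - <<'E'
from h import *
from workcell import ctrl
d=load("wrist1");P=cloud(d);h=cv2.cvtColor(d["frame"],cv2.COLOR_RGB2HSV)
m=np.zeros((480,640),bool);m[200:250,290:350]=1
m&=(h[...,0]>=100)&(h[...,0]<=130)&(h[...,1]>130)&np.isfinite(P[...,0])
q=P[m];o=ctrl.get_obs()
t=(q-o["ee_pos"])@R.from_rotvec(o["orientation"]).as_matrix()
top=t[t[:,2]<np.percentile(t[:,2],20)+4]
print(len(q),len(top),(top.min(0)+top.max(0))/2,top.mean(0),np.ptp(top,axis=0))
a=axis(np.radians(25),PHI);print("expected",(FOOT+170*a-o["ee_pos"])@R.from_rotvec(o["orientation"]).as_matrix())
E
```

```text
812 668 [ 6.66165768  0.96011079 99.75729328] [ 6.96559797  0.96614067 99.09448178] [19.92476649 19.38438468  5.03476761]
expected [  7.28485555   0.98859424 100.14626878]
```

The offset matches the prediction to under 1 mm, so I'm descending along the axis.

Emit:
move_arm --pt "2 0 27 0.001 0.001 -0.002" --pt "2 0 27 0.001 0.001 -0.002" --pt "2 0 27 0.001 0.001 -0.002" --pt "2 0 27 0.001 0.001 -0.002" --pt "2 0 20 0.001 0.001 -0.002"

```text
t: 2.25
ee_pos: [504.6, 173.8, 160.8]
orientation: [1.593, 2.356, 0.534]
ft_force: [-0.6, -0.7, -0.1]
width: 87.5
```

```bash
python3 g.py 134.3 12
```

```text
t 2.25 pos [504.6 173.8 160.8] dist 12.1 ang 0.65 rows 2 F [-0.6 -0.7 -0.1] w 87.5
[[-4.0, -1.9, 4.1, 0.005, -0.002, 0.003], [-4.0, -1.8, 4.1, 0.005, -0.002, 0.003]]
```

Emit:
move_arm --pt "-4 -2 4 0.005 -0.002 0.003" --pt "-4 -2 4 0.005 -0.002 0.003" --pt "0 0 0 0 0 0"

```text
t: 2.5
ee_pos: [504.3, 169.4, 147.5]
orientation: [1.602, 2.368, 0.513]
ft_force: [0.3, 0.5, -0.3]
width: 87.7
```

```bash
python3 g.py 134.3 12
```

```text
t 2.5 pos [504.3 169.4 147.5] dist 6.1 ang 0.66 rows 1 F [ 0.3  0.5 -0.3] w 87.7
[[-3.9, 3.6, -3.0, -0.01, -0.003, 0.005]]
```

Emit:
move_arm --pt "-4 3.5 -3 -0.01 -0.003 0.005" --pt "0 0 0 0 0 0" --pt "0 0 0 0 0 0"

```text
t: 2.75
ee_pos: [507.8, 166.5, 154.6]
orientation: [1.602, 2.354, 0.527]
ft_force: [0.9, 0.5, -0.1]
width: 87.9
```

```bash
python3 g.py 134.3 12
```

```text
t 2.75 pos [507.8 166.5 154.6] dist 2.9 ang 0.22 rows 1 F [ 0.9  0.5 -0.1] w 87.9
[[0.0, -1.3, 2.6, 0.004, -0.0, 0.0]]
```

Emit:
move_arm --pt "0 -1 2 0.003 0 0" --pt "0 0 0 0 0 0" --pt "0 0 0 0 0 0"

```text
t: 3.0
ee_pos: [508.6, 166.2, 155.0]
orientation: [1.602, 2.351, 0.528]
ft_force: [0.1, 0.0, 0.3]
width: 87.7
```

```bash
python3 g.py 134.3 12
```

```text
t 3.0 pos [508.6 166.2 155. ] dist 3.4 ang 0.32 rows 1 F [0.1 0.  0.3] w 87.7
[[0.6, -2.1, 2.7, 0.005, 0.001, -0.0]]
```

Emit:
move_arm --pt "0 -2 2.5 0.005 0 0" --pt "0 0 0 0 0 0"

```text
t: 3.17
ee_pos: [508.0, 165.9, 152.3]
orientation: [1.604, 2.354, 0.523]
ft_force: [1.1, -0.2, 0.1]
width: 88.0
```

```bash
python3 g.py 134.3 12;python3 g.py 134.3 12
```

```text
t 3.17 pos [508.  165.9 152.3] dist 0.9 ang 0.09 rows 1 F [ 1.1 -0.2  0.1] w 88.0
[[0.7, -0.3, 0.5, 0.001, 0.001, -0.001]]
t 3.17 pos [508.  165.9 152.3] dist 0.9 ang 0.09 rows 1 F [ 1.1 -0.2  0.1] w 88.0
[[0.7, -0.3, 0.5, 0.001, 0.001, -0.001]]
```

Within 1 mm, so I'm closing the gripper.

Emit:
move_arm --pt "0.5 0 0 0 0 0" --pt "0 0 0 0 0 0" --pt "0 0 0 0 0 0" --pt "0 0 0 0 0 0" --pt "0 0 0 0 0 0" --hand 1

```text
t: 3.58
ee_pos: [507.6, 166.3, 151.7]
orientation: [1.605, 2.355, 0.522]
ft_force: [-0.9, -0.8, 0.2]
width: 57.9
```

Emit:
move_arm --pt "0 0 0 0 0 0" --pt "0 0 0 0 0 0" --pt "0 0 0 0 0 0"

```text
t: 3.83
ee_pos: [507.6, 166.3, 151.7]
orientation: [1.605, 2.355, 0.522]
ft_force: [-1.0, 0.1, 0.3]
width: 38.1
```

```bash
python3 g.py 134.3 12;python3 g.py 250 25
```

```text
t 3.83 pos [507.6 166.3 151.7] dist 0.2 ang 0.06 rows 1 F [-1.   0.1  0.3] w 38.1
[[0.1, 0.1, 0.0, -0.0, 0.001, -0.001]]
t 3.83 pos [507.6 166.3 151.7] dist 115.7 ang 0.06 rows 5 F [-1.   0.1  0.3] w 38.1
[[0.0, 0.0, -23.1, -0.0, 0.0, -0.0], [0.0, 0.0, -23.1, -0.0, 0.0, -0.0], [0.0, 0.0, -23.1, -0.0, 0.0, -0.0], [0.0, 0.0, -23.1, -0.0, 0.0, -0.0], [0.0, 0.0, -23.1, -0.0, 0.0, -0.0]]
```

Emit:
move_arm --pt "0 0 0 0 0 0" --pt "0 0 0 0 0 0" --pt "0 0 0 0 0 0" --pt "0 0 0 0 0 0" --pt "0 0 0 0 0 0"

```text
t: 4.25
ee_pos: [508.0, 166.4, 151.8]
orientation: [1.604, 2.354, 0.522]
ft_force: [1.0, 0.6, -0.7]
width: 21.5
```

```bash
python3 g.py 250 25
```

```text
t 4.25 pos [508.  166.4 151.8] dist 115.7 ang 0.07 rows 5 F [ 1.   0.6 -0.7] w 21.5
[[0.0, -0.0, -23.1, 0.0, 0.0, -0.0], [0.0, -0.0, -23.1, 0.0, 0.0, -0.0], [0.0, -0.0, -23.1, 0.0, 0.0, -0.0], [0.0, -0.0, -23.1, 0.0, 0.0, -0.0], [0.0, -0.0, -23.1, 0.0, 0.0, -0.0]]
```

Emit:
move_arm --pt "0 0 0 0 0 0" --pt "0 0 -5 0 0 0" --pt "0 0 -10 0 0 0" --pt "0 0 -12 0 0 0" --pt "0 0 -12 0 0 0"

```text
t: 4.67
ee_pos: [492.1, 160.1, 188.0]
orientation: [1.605, 2.355, 0.52]
ft_force: [0.9, 0.3, -1.6]
width: 21.6
```

```bash
python3 g.py 250 20
```

```text
t 4.67 pos [492.1 160.1 188. ] dist 75.7 ang 0.1 rows 4 F [ 0.9  0.3 -1.6] w 21.6
[[0.0, -0.0, -18.9, -0.0, 0.0, -0.0], [0.0, -0.0, -18.9, -0.0, 0.0, -0.0], [0.0, -0.0, -18.9, -0.0, 0.0, -0.0], [0.0, -0.0, -18.9, -0.0, 0.0, -0.0]]
```

Emit:
move_arm --pt "0 0 -19 0 0 0" --pt "0 0 -19 0 0 0" --pt "0 0 -19 0 0 0" --pt "0 0 -19 0 0 0" --pt "0 0 0 0 0 0"

```text
t: 5.08
ee_pos: [459.0, 146.9, 264.4]
orientation: [1.604, 2.352, 0.522]
ft_force: [0.1, 0.8, -0.5]
width: 21.7
```

```bash
python3 g.py 380 40; python3 - <<'E'
from workcell import eyes
import cv2,numpy as np
for n in("scene","top"):
    d=eyes.get_image(n);cv2.imwrite(f"pics/{n}2.png",d["frame"][:,:,::-1]);np.savez(f"pics/{n}2.npz",**d)
E
```

```text
t 5.08 pos [459.  146.9 264.4] dist 121.4 ang 0.2 rows 4 F [ 0.1  0.8 -0.5] w 21.7
[[0.0, 0.0, -30.4, 0.0, 0.001, -0.0], [0.0, 0.0, -30.4, 0.0, 0.001, -0.0], [0.1, 0.0, -30.4, 0.0, 0.001, -0.0], [0.1, -0.0, -30.4, 0.0, 0.001, -0.0]]
```

View pics/scene2.png

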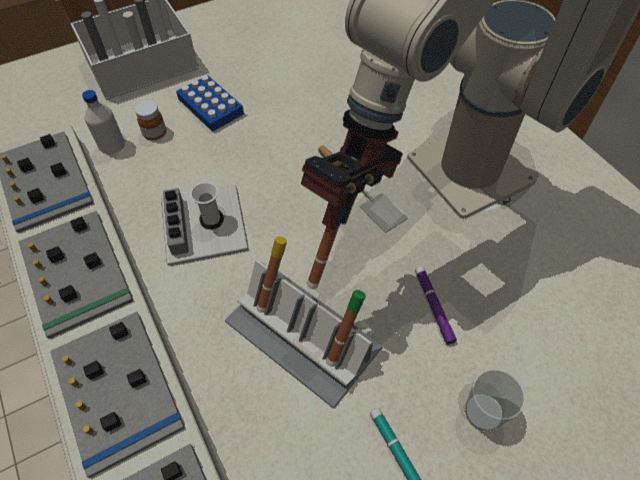

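The blue cartridge is held at its cap and clear of its channel, with its foot at ~(314,287). Green and yellow are still in place. Next: lift, then transit.

```bash
cat > f.py <<'E'
import sys
from h import *
# f.py dx dy dz(rel. well mouth, foot) tiltdeg phideg v w
x,y,z,t,ph,v,w=map(float,sys.argv[1:8]);L=134.4
from workcell import ctrl
o=ctrl.get_obs();M=R.from_rotvec(o["orientation"]).as_matrix()
f=np.array(o["ee_pos"])+L*M[:,2]-WELL
print("foot rel well",f.round(1),"tilt",np.degrees(np.arccos(-M[2,2])).round(2))
T=tool(np.radians(t),np.radians(ph))
plan(WELL+[x,y,z]-L*T.as_matrix()[:,2],T,v,w)
E
python3 f.py -60 250 120 25 21.5 40 .12
```

```text
foot rel well [-77.8 316.1  33. ] tilt 24.97
t 5.18 pos [459.  147.  261.9] dist 110.9 ang 0.15 rows 3 F [-0.2 -0.1 -0.6] w 21.8
[[-22.8, 9.9, -27.3, -0.0, 0.001, -0.0], [-22.8, 9.9, -27.3, -0.0, 0.001, -0.0], [-22.8, 9.9, -27.3, -0.0, 0.001, -0.0]]
```

```bash
python3 f.py -70 310 120 25 21.5 30 .12
```

```text
foot rel well [-77.8 316.1  33. ] tilt 24.97
t 5.18 pos [459.  147.  261.9] dist 87.5 ang 0.15 rows 3 F [-0.2 -0.1 -0.6] w 21.8
[[-3.0, 13.7, -25.6, -0.0, 0.001, -0.0], [-3.0, 13.7, -25.6, -0.0, 0.001, -0.0], [-3.0, 13.7, -25.6, -0.0, 0.001, -0.0]]
```

Emit:
move_arm --pt "-3 14 -26 0 0.001 0" --pt "-3 14 -26 0 0.001 0" --pt "-3 14 -26 0 0.001 0"

```text
t: 5.43
ee_pos: [461.7, 139.4, 341.9]
orientation: [1.615, 2.37, 0.502]
ft_force: [0.4, 0.8, -1.1]
width: 21.6
```

```bash
python3 f.py 0 0 60 25 -14 30 .12
```

```text
foot rel well [-77.7 308.2 111.9] tilt 23.8
t 5.43 pos [461.7 139.4 341.9] dist 288.7 ang 35.53 rows 10 F [ 0.4  0.8 -1.1] w 21.6
[[-28.2, -5.1, 3.4, -0.002, -0.026, 0.056], [-28.3, -3.5, 4.2, -0.002, -0.026, 0.056], [-28.4, -1.9, 4.9, -0.002, -0.026, 0.056], [-28.3, -0.3, 5.6, -0.002, -0.026, 0.056], [-28.1, 1.2, 6.4, -0.002, -0.026, 0.056]]
```

```bash
python3 f.py 0 0 110 25 -14 30 .12
```

```text
foot rel well [-77.7 308.2 111.9] tilt 23.8
t 5.43 pos [461.7 139.4 341.9] dist 283.8 ang 35.53 rows 10 F [ 0.4  0.8 -1.1] w 21.6
[[-28.2, -3.1, -1.1, -0.002, -0.026, 0.056], [-28.3, -1.5, -0.4, -0.002, -0.026, 0.056], [-28.4, 0.1, 0.3, -0.002, -0.026, 0.056], [-28.3, 1.7, 1.1, -0.002, -0.026, 0.056], [-28.1, 3.3, 1.8, -0.002, -0.026, 0.056]]
```

Emit:
move_arm --pt "-28 -3 -1 -0.002 -0.026 0.056" --pt "-28 -2 0 -0.002 -0.026 0.056" --pt "-28 0 0 -0.002 -0.026 0.056" --pt "-28 2 1 -0.002 -0.026 0.056" --pt "-28 3 2 -0.002 -0.026 0.056"

```text
t: 5.85
ee_pos: [501.1, 2.1, 341.5]
orientation: [1.928, 2.05, 0.447]
ft_force: [-0.2, 1.1, -0.4]
width: 21.5
```

```bash
python3 f.py 0 0 70 25 -14 30 .12
```

```text
foot rel well [-32.8 154.2 112.3] tilt 24.57
t 5.85 pos [501.1   2.1 341.5] dist 147.3 ang 17.51 rows 5 F [-0.2  1.1 -0.4] w 21.5
[[-27.8, 1.0, 9.8, -0.002, -0.026, 0.055], [-27.4, 2.5, 10.5, -0.002, -0.026, 0.055], [-26.9, 4.0, 11.2, -0.002, -0.026, 0.055], [-26.4, 5.5, 11.9, -0.002, -0.026, 0.055], [-25.7, 6.9, 12.6, -0.002, -0.026, 0.055]]
```

Emit:
move_arm --pt "-28 1 10 -0.002 -0.026 0.055" --pt "-27 3 11 -0.002 -0.026 0.055" --pt "-27 4 11 -0.002 -0.026 0.055" --pt "-26 5 12 -0.002 -0.026 0.055" --pt "-20 6 10 -0.002 -0.02 0.045"

```text
t: 6.27
ee_pos: [533.5, -135.9, 291.9]
orientation: [2.191, 1.706, 0.373]
ft_force: [0.2, 0.9, -1.5]
width: 21.5
```

Emit:
move_arm --pt "0 0 0 0 0 0" --pt "0 0 0 0 0 0"

```text
t: 6.43
ee_pos: [532.7, -138.6, 286.6]
orientation: [2.201, 1.704, 0.366]
ft_force: [0.4, 0.4, -0.6]
width: 21.5
```

```bash
python3 f.py 0 0 50 25 -14 12 .05
```

```text
foot rel well [-3.6 -3.9 57. ] tilt 24.25
t 6.43 pos [ 532.7 -138.6  286.6] dist 8.8 ang 0.9 rows 1 F [ 0.4  0.4 -0.6] w 21.5
[[4.1, -2.4, 7.4, -0.013, 0.004, -0.008]]
```

Emit:
move_arm --pt "4 -2 6 -0.012 0.004 -0.008" --pt "0 0 0 0 0 0" --pt "0 0 0 0 0 0"

```text
t: 6.68
ee_pos: [533.3, -133.0, 277.6]
orientation: [2.187, 1.715, 0.375]
ft_force: [-0.2, 0.1, -0.2]
width: 21.5
```

```bash
cat > look.py <<'E'
import sys
from h import *
from workcell import ctrl,eyes
k=sys.argv[1];o=ctrl.get_obs();M=R.from_rotvec(o["orientation"]).as_matrix();p=np.array(o["ee_pos"]);z=M[:,2]
for n in("scene","top"):
    d=eyes.get_image(n);np.savez(f"pics/{n}{k}.npz",**d)
    b=(130,130,330,280) if n=="scene" else (350,60,520,190)
    cv2.imwrite(f"pics/{n}{k}.png",cv2.resize(d["frame"][b[1]:b[3],b[0]:b[2],::-1],None,fx=4,fy=4,interpolation=cv2.INTER_CUBIC))
    P=cloud(d)
    # barrel points: close to nominal axis, 35..130 below TCP
    h=cv2.cvtColor(d["frame"],cv2.COLOR_RGB2HSV)
    m=(h[...,0]<=15)&(h[...,1]>90)&np.isfinite(P[...,0])
    w=P-p;l=w@z;rad=np.linalg.norm(w-l[...,None]*z,axis=-1)
    q=P[m&(l>5)&(l<132)&(rad<22)]
    if len(q)<30: print(n,"few",len(q));continue
    def res(s):
        c=p+M[:,:2]@s[:2];a=z+M[:,:2]@s[2:4];a/=np.linalg.norm(a);w=q-c
        return np.linalg.norm(w-np.outer(w@a,a),axis=1)-10
    s=least_squares(res,[0,0,0,0],loss='soft_l1').x
    a=z+M[:,:2]@s[2:4];foot=p+M[:,:2]@s[:2]+a*134.4
    wl=dict(scene=[590.2,-149.7,107],top=[589.3,-147.4,107])[n]
    print(n,len(q),"offset",s[:2].round(2),"tilt",np.degrees(s[2:]).round(2),"foot-well",(foot-wl).round(1))
E
python3 look.py 3; python3 f.py 0 0 50 25 -14 12 .05
```

```text
scene 418 offset [-1.47  0.64] tilt [ 0.21 -0.07] foot-well [-2.3  2.3 48.6]
top 158 offset [ 1.26 -0.51] tilt [ 0.28 -0.  ] foot-well [-1.6  3.1 48.2]
foot rel well [-1.9  2.2 48.8] tilt 24.67
t 6.78 pos [ 533.3 -133.1  277.9] dist 2.4 ang 0.39 rows 1 F [ 0.2  0.7 -1.3] w 21.6
[[-1.4, 1.9, -0.1, -0.006, -0.002, 0.003]]
```

View pics/scene3.png

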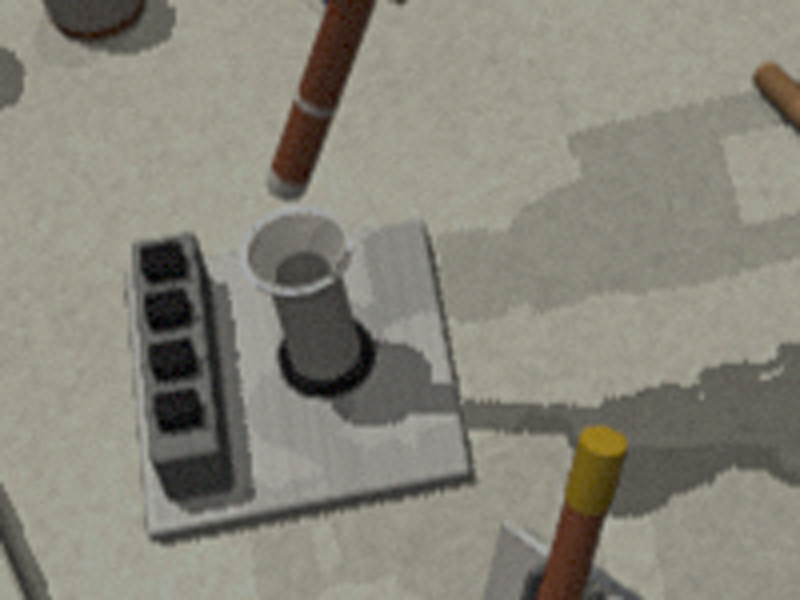

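View pics/top3.png

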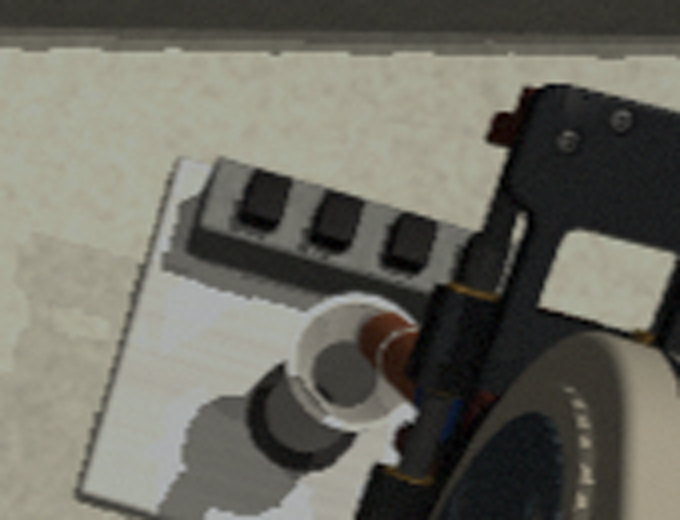

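The foot hangs over the mouth (scene crop (288,185), mouth (298,250)). Both cameras agree with the kinematics to about 0.5 mm. Lowering it while it leans.

```bash
python3 f.py 0 0 5 25 -14 10 .05
```

```text
foot rel well [-1.9  2.2 48.8] tilt 24.67
t 6.78 pos [ 533.3 -133.1  277.9] dist 44.2 ang 0.39 rows 5 F [ 0.2  0.7 -1.3] w 21.6
[[-0.3, -3.4, 8.2, -0.001, -0.0, 0.001], [-0.3, -3.4, 8.2, -0.001, -0.0, 0.001], [-0.3, -3.4, 8.1, -0.001, -0.0, 0.001], [-0.3, -3.4, 8.1, -0.001, -0.0, 0.001], [-0.3, -3.4, 8.1, -0.001, -0.0, 0.001]]
```

Emit:
move_arm --pt "0 -3.5 8 -0.001 0 0.001" --pt "0 -3.5 8 -0.001 0 0.001" --pt "0 -3.5 8 -0.001 0 0.001" --pt "0 -3 7 -0.001 0 0.001" --pt "0 -2 5 -0.001 0 0.001"

```text
t: 7.2
ee_pos: [535.8, -132.2, 238.5]
orientation: [2.182, 1.706, 0.386]
ft_force: [-1.1, -0.5, -0.5]
width: 21.3
```

```bash
python3 f.py 0 0 -10 25 -14 5 .05
```

```text
foot rel well [1.9 2.8 9.9] tilt 25.29
t 7.2 pos [ 535.8 -132.2  238.5] dist 19.9 ang 0.33 rows 4 F [-1.1 -0.5 -0.5] w 21.3
[[-0.7, -2.2, 4.4, 0.001, -0.001, -0.0], [-0.7, -2.2, 4.4, 0.001, -0.001, -0.0], [-0.7, -2.2, 4.4, 0.001, -0.001, -0.0], [-0.7, -2.2, 4.4, 0.001, -0.001, -0.0]]
```

Emit:
move_arm --pt "-0.7 -2.2 4.5 0.001 -0.001 0" --pt "-0.7 -2.2 4.5 0.001 -0.001 0" --pt "-0.7 -2.2 4.5 0.001 -0.001 0" --pt "-0.5 -1.5 3 0.001 -0.001 0" --pt "0 0 0 0 0 0"

```text
t: 7.62
ee_pos: [533.8, -134.7, 216.0]
orientation: [2.187, 1.708, 0.375]
ft_force: [-1.1, 0.3, -0.5]
width: 21.3
```

```bash
python3 f.py 0 0 -10 25 -14 5 .05
```

```text
foot rel well [ -1.1   0.  -13. ] tilt 24.86
t 7.62 pos [ 533.8 -134.7  216. ] dist 2.9 ang 0.17 rows 1 F [-1.1  0.3 -0.5] w 21.3
[[-0.0, 1.9, -2.2, -0.002, 0.002, -0.0]]
```

Emit:
move_arm --pt "0 1.5 -2 0 0 0" --pt "0 0 0 0 0 0" --pt "0 0 0 0 0 0"

```text
t: 7.87
ee_pos: [534.7, -135.0, 218.9]
orientation: [2.187, 1.707, 0.375]
ft_force: [0.1, 1.1, -0.7]
width: 21.5
```

```bash
python3 f.py 0 0 -12 25 -14 5 .05;  python3 f.py 0 0 -12 0 -14 15 .05
```

```text
foot rel well [ -0.2  -0.3 -10.1] tilt 24.88
t 7.87 pos [ 534.7 -135.   218.9] dist 2.1 ang 0.16 rows 1 F [ 0.1  1.1 -0.7] w 21.5
[[0.1, -1.0, 1.8, -0.002, 0.002, -0.0]]
foot rel well [ -0.2  -0.3 -10.1] tilt 24.88
t 7.87 pos [ 534.7 -135.   218.9] dist 57.6 ang 24.88 rows 9 F [ 0.1  1.1 -0.7] w 21.5
[[0.0, 6.2, 1.6, 0.048, 0.0, -0.0], [0.0, 6.3, 1.3, 0.048, 0.0, -0.0], [0.0, 6.3, 1.0, 0.048, 0.0, -0.0], [0.0, 6.4, 0.7, 0.048, 0.0, -0.0], [0.0, 6.4, 0.4, 0.048, 0.0, -0.0]]
```

Emit:
move_arm --pt "0 6.3 1 0.048 0 0" --pt "0 6.3 1 0.048 0 0" --pt "0 6.3 0.5 0.048 0 0" --pt "0 6.3 0.5 0.048 0 0"

```text
t: 8.2
ee_pos: [555.9, -140.3, 225.5]
orientation: [2.325, 1.814, 0.211]
ft_force: [-0.1, 0.6, -1.3]
width: 21.3
```

```bash
python3 f.py 0 0 -12 0 -14 15 .05
```

```text
foot rel well [ -3.7   0.6 -12.3] tilt 13.4
t 8.2 pos [ 555.9 -140.3  225.5] dist 35.1 ang 13.4 rows 5 F [-0.1  0.6 -1.3] w 21.3
[[0.0, 7.0, 0.8, 0.047, 0.0, -0.0], [0.0, 7.0, 0.5, 0.047, 0.0, -0.0], [0.0, 7.0, 0.2, 0.047, 0.0, -0.0], [0.0, 7.0, -0.1, 0.047, 0.0, -0.0], [0.0, 7.0, -0.5, 0.047, 0.0, -0.0]]
```

Emit:
move_arm --pt "0 7 0.5 0.047 0 0" --pt "0 7 0.5 0.047 0 0" --pt "0 7 0 0.047 0 0" --pt "0 7 0 0.045 0 0" --pt "0 5 0 0.03 0 0"

```text
t: 8.62
ee_pos: [591.5, -149.2, 233.2]
orientation: [2.468, 1.925, 0.011]
ft_force: [-0.3, 0.3, -1.0]
width: 22.1
```

```bash
python3 f.py 0 0 -12 0 -14 15 .05
```

```text
foot rel well [ 3.5 -1.2 -8.2] tilt 0.78
t 8.62 pos [ 591.5 -149.2  233.2] dist 4.2 ang 0.78 rows 1 F [-0.3  0.3 -1. ] w 22.1
[[0.1, -1.9, 3.7, 0.013, 0.002, -0.001]]
```

Emit:
move_arm --pt "0 -2 3 0.01 0.002 0" --pt "0 0 0 0 0 0" --pt "0 0 0 0 0 0"

```text
t: 8.87
ee_pos: [591.7, -149.2, 230.2]
orientation: [2.474, 1.93, 0.006]
ft_force: [-0.2, 0.0, -0.1]
width: 21.7
```

```bash
python3 f.py 0 0 -12 0 -14 15 .05; python3 look.py 4
```

```text
foot rel well [  2.8  -0.8 -11.2] tilt 0.32
t 8.87 pos [ 591.7 -149.2  230.2] dist 2.3 ang 0.32 rows 1 F [-0.2  0.  -0.1] w 21.7
[[0.1, -2.1, 0.8, 0.005, -0.0, -0.001]]
scene 327 offset [-1.39 -0.43] tilt [0.13 0.35] foot-well [  2.4  -0.8 -11.2]
top 264 offset [ 1.33 -1.39] tilt [0.28 0.32] foot-well [  3.    0.1 -11.2]
```

View pics/scene4.png

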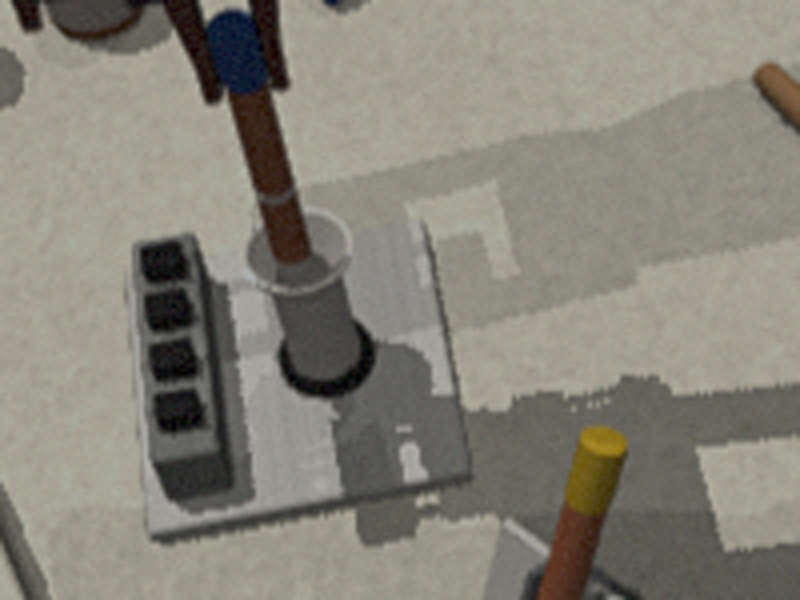

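The cartridge is upright in the mouth and measures about 2.5 mm beyond the axis. I'll centre it, then lower.

Emit:
move_arm --pt "0 -2 1 0.004 0 0" --pt "0 -0.5 3 0 0 0" --pt "0 0 4 0 0 0"

```text
t: 9.22
ee_pos: [587.5, -148.2, 222.8]
orientation: [2.475, 1.932, 0.003]
ft_force: [-0.9, -0.5, -0.5]
width: 21.6
```

```bash
python3 f.py 0 0 -80 0 -14 8 .05
```

```text
foot rel well [ -1.8   0.4 -18.6] tilt 0.15
t 9.22 pos [ 587.5 -148.2  222.8] dist 61.5 ang 0.16 rows 8 F [-0.9 -0.5 -0.5] w 21.6
[[0.0, 0.3, 7.7, 0.0, -0.0, -0.0], [0.0, 0.3, 7.7, 0.0, -0.0, -0.0], [0.0, 0.3, 7.7, 0.0, -0.0, -0.0], [0.0, 0.3, 7.7, 0.0, -0.0, -0.0], [0.0, 0.3, 7.7, 0.0, -0.0, -0.0]]
```

Emit:
move_arm --pt "0 1 2 0 0 0" --pt "0 0.3 6 0 0 0" --pt "0 0 6 0 0 0" --pt "0 0 6 0 0 0"

```text
t: 9.55
ee_pos: [588.6, -148.4, 201.4]
orientation: [2.475, 1.931, 0.004]
ft_force: [-0.1, -0.2, -0.6]
width: 21.5
```

```bash
python3 f.py 0 0 -80 0 -14 8 .05
```

```text
foot rel well [ -0.7   0.2 -40. ] tilt 0.21
t 9.55 pos [ 588.6 -148.4  201.4] dist 40.0 ang 0.22 rows 6 F [-0.1 -0.2 -0.6] w 21.5
[[0.0, 0.2, 6.7, 0.001, -0.0, -0.0], [0.0, 0.2, 6.7, 0.001, -0.0, -0.0], [0.0, 0.2, 6.7, 0.001, -0.0, -0.0], [0.0, 0.2, 6.7, 0.001, -0.0, -0.0], [0.0, 0.2, 6.7, 0.001, -0.0, -0.0]]
```

No contact force. Continuing down.

Emit:
move_arm --pt "0 0.2 6.5 0 0 0" --pt "0 0.2 6.5 0 0 0" --pt "0 0.2 6.5 0 0 0" --pt "0 0 6.5 0 0 0" --pt "0 0 6 0 0 0"

```text
t: 9.97
ee_pos: [588.8, -148.4, 164.7]
orientation: [2.476, 1.932, 0.002]
ft_force: [-0.0, -0.1, -1.5]
width: 21.6
```

```bash
python3 f.py 0 0 -88 0 -14 4 .05
```

```text
foot rel well [ -0.7   0.2 -76.7] tilt 0.11
t 9.97 pos [ 588.8 -148.4  164.7] dist 11.3 ang 0.12 rows 3 F [-0.  -0.1 -1.5] w 21.6
[[0.0, 0.3, 3.8, 0.001, -0.0, -0.0], [0.0, 0.3, 3.8, 0.001, -0.0, -0.0], [0.0, 0.3, 3.8, 0.001, -0.0, -0.0]]
```

Emit:
move_arm --pt "0 0.3 3 0 0 0" --pt "0 0.3 3 0 0 0" --pt "0 0 2 0 0 0" --pt "0 0 1 0 0 0"

```text
t: 10.3
ee_pos: [589.2, -148.5, 153.6]
orientation: [-2.477, -1.933, -0.001]
ft_force: [-2.5, 0.4, 11.8]
width: 21.8
```

```bash
python3 f.py 0 0 -88 0 -14 4 .05
```

```text
foot rel well [ -0.5   0.2 -87.8] tilt 0.03
t 10.3 pos [ 589.2 -148.5  153.6] dist 0.6 ang 0.07 rows 1 F [-2.5  0.4 11.8] w 21.8
[[0.0, 0.5, 0.2, 0.0, -0.0, -0.001]]
```

The floor is reached at -87.8 mm with 12 N up. Releasing.

Emit:
move_arm --pt "0 0 0 0 0 0" --pt "0 0 0 0 0 0"

```text
t: 10.47
ee_pos: [589.7, -148.6, 154.2]
orientation: [2.476, 1.932, 0.002]
ft_force: [0.5, -0.1, -1.6]
width: 21.7
```

Emit:
move_arm --pt "0 0 0 0 0 0" --pt "0 0 0 0 0 0" --pt "0 0 0 0 0 0" --pt "0 0 0 0 0 0" --pt "0 0 0 0 0 0" --hand -1

```text
t: 10.88
ee_pos: [590.4, -148.8, 155.0]
orientation: [2.475, 1.931, 0.004]
ft_force: [-0.3, 0.4, -0.3]
width: 51.6
```

Emit:
move_arm --pt "0 0 0 0 0 0" --pt "0 0 0 0 0 0" --pt "0 0 0 0 0 0" --pt "0 0 0 0 0 0" --pt "0 0 0 0 0 0"

```text
t: 11.3
ee_pos: [590.4, -148.8, 155.1]
orientation: [2.475, 1.931, 0.004]
ft_force: [-0.8, 0.1, -0.7]
width: 84.8
```

Emit:
move_arm --pt "0 0 -8 0 0 0" --pt "0 0 -20 0 0 0" --pt "0 0 -30 0 0 0" --pt "0 0 -35 0 0 0" --pt "0 0 -35 0 0 0"

```text
t: 11.72
ee_pos: [585.0, -147.5, 280.2]
orientation: [-2.467, -1.925, 0.013]
ft_force: [-0.6, 0.4, 0.3]
width: 87.7
```

Emit:
move_arm --pt "0 -30 -20 0 0 0" --pt "0 -35 -10 0 0 0" --pt "0 -35 0 0 0 0" --pt "0 -20 0 0 0 0" --pt "0 0 0 0 0 0"

```text
t: 12.13
ee_pos: [469.9, -118.7, 324.9]
orientation: [2.473, 1.93, 0.006]
ft_force: [0.4, 0.5, -0.8]
width: 87.9
```

```bash
python3 - <<'E'
from h import *
from workcell import eyes,ctrl
for n in("scene","top"):
    d=eyes.get_image(n);cv2.imwrite(f"pics/{n}5.png",d["frame"][:,:,::-1]);np.savez(f"pics/{n}5.npz",**d)
    P=cloud(d);h=cv2.cvtColor(d["frame"],cv2.COLOR_RGB2HSV);near=np.hypot(P[...,0]-WELL[0],P[...,1]-WELL[1])<35
    m=near&(h[...,0]>100)&(h[...,0]<130)&(h[...,1]>120)&(P[...,2]>120)&(P[...,2]<230);q=P[m]
    t=q[q[:,2]>np.percentile(q[:,2],98)-4] if len(q) else q
    print(n,len(q),q[:,2].max() if len(q) else 0,"top centre",((t.min(0)+t.max(0))/2).round(1) if len(q) else 0)
o=ctrl.get_obs();print(o["t"],o["ee_pos"],o["width"])
E
```

```text
scene 163 193.75598050023245 top centre [ 590.8 -148.7  191.3]
top 254 192.01423646297985 top centre [ 589.6 -146.4  189.5]
12.2333 [ 472.89296128 -119.50697989  324.82339374] 87.95081194578127
```

View pics/scene5.png

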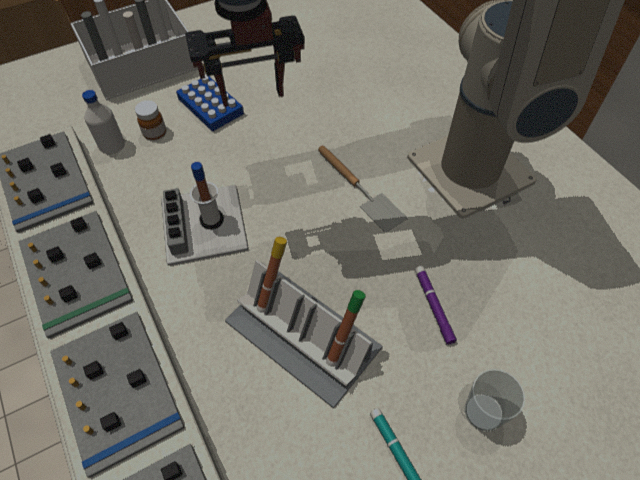

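The blue cartridge stands upright in the well, its cap at (197,170). Its top is at z ≈ 190 mm against the expected 189. Green (355,300) and yellow (279,245) haven't moved, and the arm is clear. Settling, then handing in.

Emit:
move_arm --pt "0 0 0 0 0 0" --pt "0 0 0 0 0 0" --pt "0 0 0 0 0 0"

```text
t: 12.48
ee_pos: [475.9, -120.3, 325.1]
orientation: [2.471, 1.929, 0.009]
ft_force: [-0.2, 0.6, 0.0]
width: 87.9
```

```bash
python3 -c "
from workcell import ctrl
print(ctrl.close_job())"
```

```text
the job is handed in; nothing more can be done
None
```

The blue cartridge is loaded in the well, upright and fully home, and I handed the job in at about 12.5 s. The hand-in gives no verdict, so the points below are my own checks.

- **Insertion:** I pulled it along its own axis out of the middle channel and let the foot 10–13 mm into the mouth at about a 25° lean. I then straightened it to under 1° and lowered it in small steps.
- **Home:** the foot met the floor at −87.8 mm with about 12 N of upward force, and I released it there. Afterwards the cap top measured about 190 mm (scene camera 191.3, top camera 189.5) against the expected 189, within about 1–2 mm of the well's axis.
- **The other two:** green and yellow look unmoved in the last picture. I did not re-measure their positions.
- **Robot:** the gripper is open and well clear of everything.

No check failed. The two cameras differed by about 2 mm in y, which is within the stated calibration. The arm overshot by a few millimetres after some moves, and I corrected this before the grasp and before the insertion.

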